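# Set the jar shaker's speed selector and start it

## Robot

A 6-joint arm with a two-finger parallel gripper is mounted at the origin on a cart in front of the work surface, level with it; the furniture and walls round the work are solid. World frame = base frame: x ahead of the robot, y to its left, z up, the work surface at z = 0. Lengths are in m, angles in rad, forces in N, time in s.
With the tool pointing down it reaches from about 0.275 to 0.725 m from the base axis. Payload 5.6 kg.
Tool frame: the origin (TCP) lies at the very end of the fingers, on their centre line; the grasp point (between the pads) lies 19 mm behind it (grip_depth is the distance from the TCP to the grasp point, in m); z points along the fingers, y is the direction in which the jaws open and shut (so a half turn about z gives the same grasp; the last joint's range is limited). The gripper opens to 85 mm and grips with 20 to 120 N. Pads are 22 mm wide; open, the fingers measure 114 mm over their backs; the gripper's body (76 mm by 85 mm) begins 54 mm behind the grasp point. The pads swing forward as they close: fully open they stand 13 mm farther back than shut.
Start: joints at [-0.83, 0.255, 0.108, 0, -1.424, -0.285], TCP at [0.242, -0.494, 0.231] pointing down, gripper open.
Joint ranges: [-2.95, 2.95], [-1.21, 1.97], [-1.09, 1.5], [-2.87, 1.71], [-2.94, -0.07], [-3.05, 3.05]. Speed limits (rad/s): [2.57, 2.57, 3.14, 3.14, 3.14, 3.14].

## Interface

Orientations are given as [roll, pitch, yaw] about the fixed x, y, z axes, in that order (R = Rz(yaw) Ry(pitch) Rx(roll)).
In Python, from bench import * gives the robot as it stands.
- The arm moves only by the tool jog_arm, never from a script. Its argument "targets" is a list of rows, each a list of 7 numbers: the shift along the world's x, y, z in m, then the turn, a rotation vector about the world's x, y, z in rad, then the finger opening in m, from 0 to 0.0854. A call has 1 to 8 rows; each row is the pose to reach, as a shift and turn from the pose commanded when the call began; what a row does not reach only later rows make up. A row lasts 1/10 s, in which the tool goes at most 50 mm and 8.59 degrees, less where a joint would pass 70% of its speed; a pose out of reach is approached as far as the arm can. A call with a gripper value outside its range is refused whole. The fingers move at their own pace and stop on an object; "squeeze" is the grip in N (left out, the last holds). Time passes only in rows, so rows that repeat a pose let the fingers close. It gives the time, the measured TCP pose, the force and the opening at its end, in the units of the state.
- state(): the state, without advancing time (a new reading comes with each control period).
- get_image(name): name is "scene" or "side" or "wrist"; returns a dict with "image" (480x640x3 uint8, red, green, blue), "fov_y" (degrees; the focal length in pixels is half the picture's height over the tangent of half this angle, whatever the lens; pixels are square), "cx", "cy" (the principal point, pixels), "distortion" ([k1, k2, p1, p2, k3] as OpenCV has them; the pictures are not rectified), "view" (4x4, takes a point from world to camera coordinates). Camera axes: x right, y down, z forward; pixel columns grow to the right and rows downward; lengths in m; the calibration is good to about 2 mm. A picture is of the moment at which its call begins. There is no depth.
- hand_in(): hands the job in, once; it reports no verdict.
The state is a dict: "time": time; "q": joint angles; "qd": joint speeds; "tau": joint torques, N m; "ee_pos": TCP position; "tcp_rot": TCP orientation; "force": force on the tool from outside, world axes, zero at the start; "torque": the same for the moment, N m; "opening": finger opening in m.
Only numpy, scipy, OpenCV 4.12 (cv2) and the standard library are available. Lean on these libraries where they do the work, as an engineer would, in place of code of your own. Each camera call takes 0.05 s, during which the arm holds its last target.

## Task

Set the bench shaker for the one jar standing on its platform: push the selector's pointer round with a fingertip, click by click, to speed 3 for the red-lidded jar, 4 for the white-lidded jar or 5 for the black-lidded jar (speed 0 is the pointer straight left, towards the platform; each click clockwise is one more). When the speed is right, and not before, press the green start button fully down and let it come up again. Only push, never pinch the pointer between the fingers, and leave the jars and everything else on the bench where they are.

Things in the scene. Friction and masses are not known exactly. Their poses are not given: they have to be found in the camera images.
- shaker: Bench shaker, fixed: grey base 118 (x) x 262 (y) mm, origin at the centre of its underside, x away from the robot and y to the left at yaw 0. At y > 0 a round black rubber platform for one jar; at y < 0 a white control housing 126 x 136 mm, centred at y = -62 mm, whose level top (the panel, 48 mm above the bench) bears the selector and, at its near right corner, the start button.
- selector_axis (a point): Point on the selector's upright axis at the level of the panel (z = 48 mm); in the shaker's frame at x = 2, y = -62 mm, axes parallel to the shaker's. Seven black ticks lie round it on a 48 mm radius, with a red dot outside the tick of speed 3, a white dot at 4 and a black dot at 5.
- pointer_tip (a point): Top of the pointer near its outer end, 42 mm from the axis, 27 mm above the panel, turning with the selector. The pointer is an upright black bar with a white line on top, from the black hub (11 mm radius, 30 mm high) out to 43 mm from the axis, 12 mm wide, its sides 6.5 to 27 mm above the panel; under it a grey disc, 34 mm radius, 6 mm high.
- selector (a joint): Selector angle in rad, growing clockwise from above; a sprung detent every 0.5236 rad (30 degrees), speed n at n x 0.5236. 0 points along the shaker's +y (to the platform), 3 along +x, 6 along -y; end stops just past 0 and 6. About 2 N at 36 mm from the axis starts it out of a detent; past halfway it snaps on into the next. It can be pushed back from the other side.
- start_top (a point): Centre of the top of the round green start button, 11 mm in radius, in a black collar on the panel, at x = -44, y = -107 mm in the shaker's frame, 22 mm above the panel when up (collar 12 mm high, 19 mm radius); pressed straight down.
- start (a joint): Travel of the start button in m, 0 up to 0.006 fully down; it counts as pressed beyond 0.0045. A spring pushes it up, about 4 N fully down.
- platform (a point): Centre of the top of the shaker's round rubber platform, 43 mm in radius, 26 mm above the bench, at x = 0, y = 80 mm in the shaker's frame, with three thin 42 mm high posts on its edge. The jar to be shaken stands within 30 mm of it.
- jar_red: White powder jar with a red lid, 42 mm in diameter, 55 high, loose; needs speed 3. Origin at the centre of its underside.
- jar_white: White powder jar with a white lid, 50 mm in diameter, 62 high, loose; needs speed 4. Origin at the centre of its underside.
- jar_black: Brown powder jar with a black lid, 58 mm in diameter, 78 high, loose; needs speed 5. Origin at the centre of its underside.
- stand: Wooden stand, 176 (x) x 90 (y) mm and 26 mm high, fixed, to the left of the shaker; the two other jars wait on its two black pads. Origin at the centre of its underside.
- torch: Black pocket torch, 126 mm long, lying loose at the back right; leave it alone. Origin at the centre of its underside.
- tape_roll: Blue roll of tape, 85 mm in diameter, 19 high, lying loose behind; leave it alone. Origin at the centre of its underside.
- gauge_block: Grey steel block, 50 x 75 x 25 mm, loose at the right; leave it alone. Origin at the centre of its underside.
Mind the look-alikes: they are no part of the job. Leave any blue or purple look-alike of the jar_red alone.

How it is judged:
By the outcome, as a careful person would: the job done as asked, in the order asked, and still so for the second after the job is handed in, with the robot touching nothing.
It also fails if it takes over 58 s, if anything falls off the work surface, if the arm or the gripper's body presses on something with over 40 N, if the wrist force passes 120 N, or if a joint passes its speed limit or range.

## Working session

There is one attempt and no reset: what is moved stays moved. The work goes in short steps, Python scripts to look and compute and a tool call to move; the robot and the scene stay as the last step left them, time stands still between calls to the robot, and variables do not carry over. Pictures are saved under pics/ and viewed, and the job is handed in when it is done.

Besides the shell and the picture viewer there is one more tool, called after "Call:" by a JSON object that holds its "method" and its "body", one argument or row to a line. jog_arm: Moves the arm, as the interface text tells. Its arguments: {"type":"object","properties":{"targets":{"type":"array"},"squeeze":{"type":"number"}},"required":["targets"]}

```bash
mkdir -p pics; python3 - <<'E'
from bench import *
import cv2,numpy as np
s=state();print(s)
for n in ["scene","side","wrist"]:
    d=get_image(n);cv2.imwrite(f"pics/{n}0.png",d["image"][:,:,::-1]);print(n,d["fov_y"],d["cx"],d["cy"],d["distortion"]);print(np.round(d["view"],3))
E
```

```text
{'time': 0.0, 'q': array([-8.30373413e-01,  2.55721856e-01,  1.06964762e-01, -5.01379704e-04,
       -1.42387278e+00, -2.84565621e-01]), 'qd': array([-7.77570484e-05, -1.44361922e-03,  3.88442710e-04,  1.21599479e-04,
       -1.01986970e-04,  8.11521138e-04]), 'tau': array([ 1.53280485e-03, -3.86628878e+01,  2.37947220e+01,  5.36525533e+00,
       -5.94452256e-03, -2.36295881e-05]), 'ee_pos': array([ 0.24194529, -0.49335946,  0.23038924]), 'tcp_rot': array([ 3.13969362e+00, -3.88542704e-05, -2.68580918e+00]), 'force': array([-0.53887128, -0.43345905,  0.7658512 ]), 'torque': array([-0.02549137, -0.00611076,  0.02821743]), 'opening': 0.08580997879268475}
scene 51.1524411997778 327.65803098451494 244.6489625229093 [-0.0975298  0.         0.         0.         0.       ]
[[-0.748 -0.664 -0.007  0.484]
 [-0.298  0.345 -0.89   0.261]
 [ 0.593 -0.664 -0.456  0.787]
 [ 0.     0.     0.     1.   ]]
side 49.538922692773454 318.4169596237627 242.62308748402285 [-0.03934694  0.          0.          0.          0.        ]
[[ 0.899 -0.438  0.029 -0.554]
 [-0.135 -0.339 -0.931  0.164]
 [ 0.417  0.833 -0.364  1.048]
 [ 0.     0.     0.     1.   ]]
wrist 61.40889533479674 313.06226774395316 246.00075074970658 [-0.05681654  0.          0.          0.          0.        ]
[[-0.44   0.898  0.002  0.549]
 [ 0.856  0.419  0.304 -0.041]
 [ 0.272  0.136 -0.953  0.38 ]
 [ 0.     0.     0.     1.   ]]
```

View pics/scene0.png

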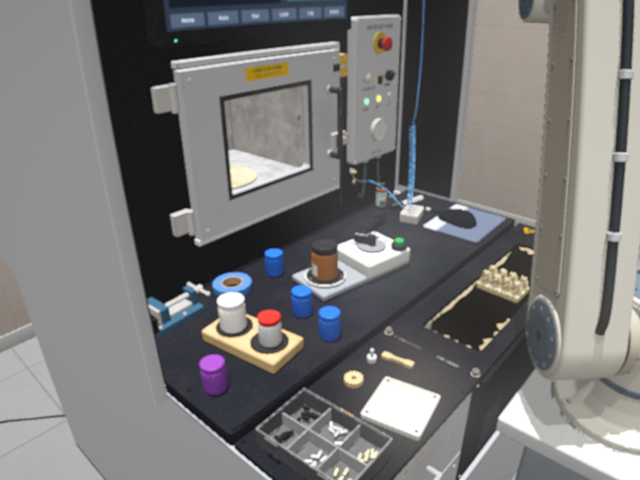

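View pics/side0.png

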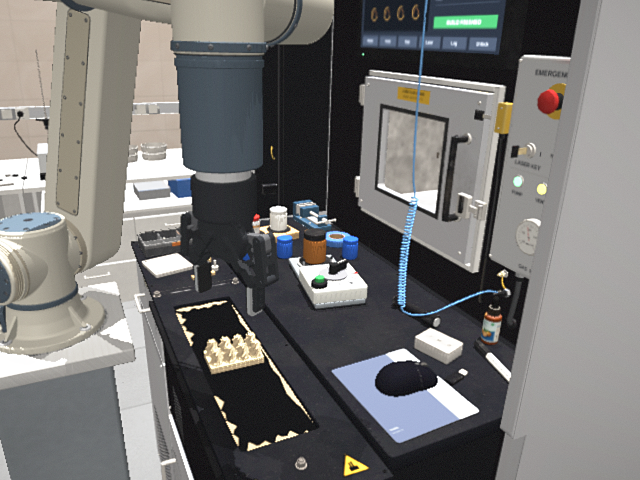

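View pics/wrist0.png

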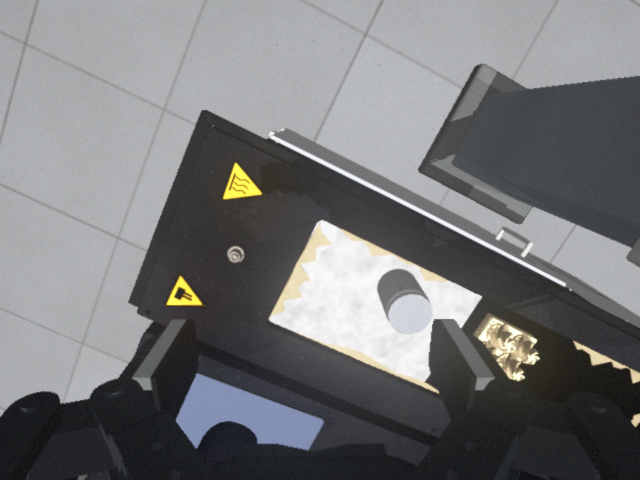

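The scene view shows the brown, black-lidded jar on the platform at about (323,262). The white (231,313) and red (270,328) jars are on the stand. The look-alikes are blue at (274,262), (301,301) and (329,323), and purple at (213,375). So the speed should be 5. I'll check this in a close crop.

```bash
cat > h.py <<'E'
from bench import *
import cv2,numpy as np
def cam(d):
    f=240/np.tan(np.radians(d["fov_y"]/2));K=np.array([[f,0,d["cx"]],[0,f,d["cy"]],[0,0,1]]);return K,np.array(d["distortion"]),np.array(d["view"])
def ray(d,px):
    K,D,V=cam(d);u=cv2.undistortPoints(np.array([[px]],float),K,D)[0,0]
    R=V[:3,:3];return -R.T@V[:3,3],R.T@np.array([u[0],u[1],1])
def onz(d,px,z):
    o,r=ray(d,px);return o+r*(z-o[2])/r[2]
def proj(d,P):
    K,D,V=cam(d);return cv2.projectPoints(np.array(P,float).reshape(-1,3),cv2.Rodrigues(V[:3,:3])[0],V[:3,3],K,D)[0].reshape(-1,2)
def crop(d,x0,y0,x1,y1,s,name):
    cv2.imwrite("pics/"+name,cv2.resize(d["image"][y0:y1,x0:x1,::-1],None,fx=s,fy=s,interpolation=cv2.INTER_CUBIC))
E
python3 - <<'E'
from h import *
a=get_image("scene");b=get_image("side")
crop(a,280,215,420,305,5,"s1.png");crop(b,280,215,380,315,6,"d1.png")
for n,d in (("scene",a),("side",b)):
    im=d["image"].astype(int);m=((im[...,1]>im[...,0]+50)&(im[...,1]>im[...,2]+30)).astype(np.uint8)
    nn,l,st,c=cv2.connectedComponentsWithStats(m)
    for i in range(1,nn):
        if st[i,4]>20:print(n,st[i],c[i],onz(d,c[i],.07))
E
```

```text
scene [364  99   6   6  24] [366.33333333 101.625     ] [ 1.59808582 -1.37920793  0.07      ]
scene [395 237   9   7  53] [398.86792453 240.11320755] [ 0.5452212  -0.13639113  0.07      ]
side [433  15  65  14 708] [466.21186441  21.70621469] [ -7.96758803 -10.42024795   0.07      ]
side [315 275   9   8  61] [319.14754098 278.42622951] [ 0.54104954 -0.15358071  0.07      ]
```

```bash
ls pics
```

```text
d1.png
s1.png
scene0.png
side0.png
wrist0.png
```

View pics/s1.png

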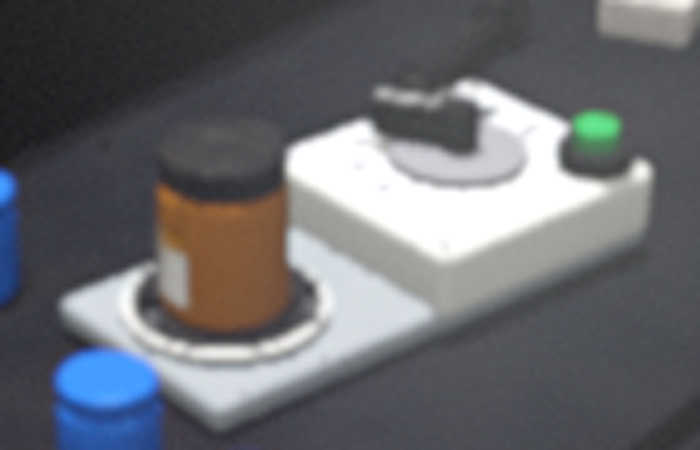

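View pics/d1.png

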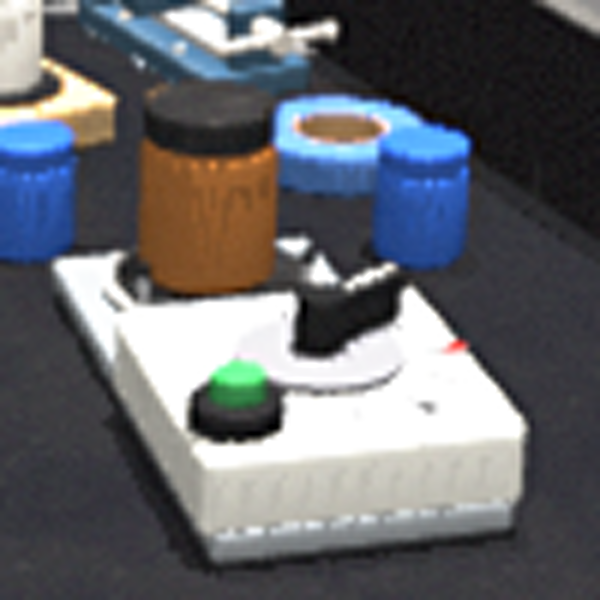

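```bash
python3 - <<'E'
from h import *
from scipy.spatial.transform import Rotation as Ro
a=get_image("scene");b=get_image("side");w=get_image("wrist")
def tri(pa,pb):
    o,r=ray(a,pa);p,q=ray(b,pb)
    A=np.stack([r,-q],1);t=np.linalg.lstsq(A,p-o,rcond=None)[0];P=o+t[0]*r;Q=p+t[1]*q;return (P+Q)/2,np.linalg.norm(P-Q)
print("green",tri((398.9,240.1),(319.15,278.4)))
# panel corners: scene crop px/5+(280,215); side crop px/6+(280,215)
S=lambda x,y:(280+x/5,215+y/5);D=lambda x,y:(280+x/6,215+y/6)
print("near-left top",tri(S(445,258),D(118,315)),"near-right", tri(S(650,170),D(207,467)))
for n,c in (("nl",(S(445,258),D(118,315))),("nr",(S(650,170),D(207,467))),("fl",(S(287,150),None)),("fr",(S(475,82),D(525,430)))):
    print(n,onz(a,c[0],.048), None if c[1] is None else onz(b,c[1],.048))
# tip
print("tip",tri(S(380,92),D(395,268)))
for c in (a,b,w):print(ray(c,(320,240))[0])
s=state();R=Ro.from_euler('xyz',s["tcp_rot"]).as_matrix();o,r=ray(w,(313,246));print("cam in tool",R.T@(o-s["ee_pos"]),"dir",R.T@r)
E
```

```text
green (array([ 0.5478293 , -0.14241443,  0.06535558]), np.float64(0.003299189836038126))
near-left top (array([ 0.55062031, -0.03001607,  0.04281032]), np.float64(0.00018335785165458953)) near-right (array([ 0.5277279 , -0.16105813,  0.04207659]), np.float64(0.0015285443649949333))
nl [ 0.54505779 -0.0225608   0.048     ] [ 0.54595368 -0.04042634  0.048     ]
nr [ 0.52285384 -0.15209357  0.048     ] [ 0.52153323 -0.17248196  0.048     ]
fl [ 0.66551454 -0.0561998   0.048     ] None
fr [ 0.64262547 -0.17507868  0.048     ] [ 0.64169813 -0.19066583  0.048     ]
tip (array([ 0.63928574, -0.09337067,  0.07374264]), np.float64(0.0006690372747759254))
[-0.02678887  0.75316175  0.59454666]
[ 0.08265428 -1.05998955  0.54982286]
[ 0.17306956 -0.52811388  0.37418748]
cam in tool [ 0.07709425 -0.00041947 -0.14303445] dir [-3.04225513e-01  4.27009974e-04  9.52599957e-01]
```

Call:
{"method": "jog_arm", "body": {
  "targets": [
    [0.03,0.04,0.01,0,0,0,0.085],
    [0.06,0.08,0.02,0,0,0,0.085],
    [0.09,0.12,0.02,0,0,0,0.085],
    [0.12,0.16,0.02,0,0,0,0.085],
    [0.15,0.2,0.02,0,0,0,0.085],
    [0.18,0.24,0.02,0,0,0,0.085],
    [0.21,0.28,0.02,0,0,0,0.085],
    [0.23,0.32,0.02,0,0,0,0.085]
  ]
}}

```text
time: 1.2
ee_pos: [0.4734, -0.1719, 0.2512]
tcp_rot: [-3.142, 0.0, -2.685]
force: [0.7, -0.4, -1.2]
opening: 0.0854
```

Call:
{"method": "jog_arm", "body": {
  "targets": [
    [0.02,0.03,0.0,0,0,0,0.085],
    [0.03,0.06,0.0,0,0,0,0.085],
    [0.03,0.07,0.0,0,0,0,0.085],
    [0.03,0.07,0.0,0,0,0,0.085],
    [0.03,0.07,0.0,0,0,0,0.085]
  ]
}}

```text
time: 1.7
ee_pos: [0.5018, -0.1044, 0.2515]
tcp_rot: [-3.141, -0.0, -2.686]
force: [-0.2, -0.4, -0.6]
opening: 0.0849
```

```bash
python3 - <<'E'
from h import *
w=get_image("wrist");cv2.imwrite("pics/w1.png",w["image"][:,:,::-1]);s=state();print(s["time"],s["ee_pos"],s["tcp_rot"],s["q"])
np.savez("w1.npz",**w)
E
```

```text
1.75 [ 0.50179737 -0.10465462  0.2514758 ] [-3.14128738e+00  7.53116063e-05 -2.68647167e+00] [ 1.00544724e-01  1.75087103e-01  5.65371752e-02  2.61984909e-04
 -1.45206979e+00 -1.21625108e+00]
```

View pics/w1.png

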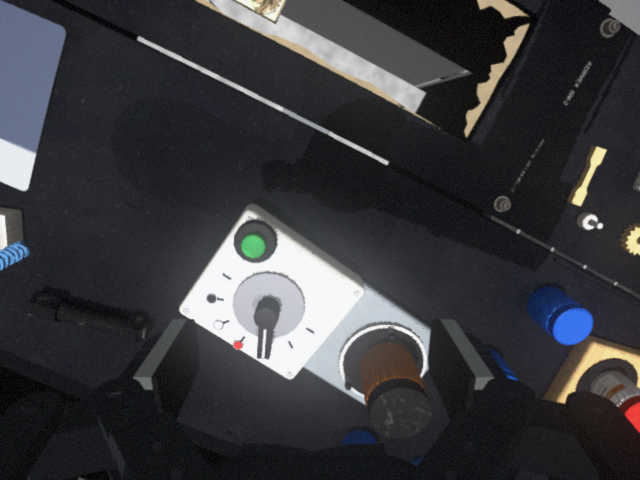

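```bash
cat >> h.py <<'E'
def rectify(d,z,x0,y0,x1,y1,s=2000):
    # image: rows = x decreasing, cols = y decreasing
    ny=int((y1-y0)*s);nx=int((x1-x0)*s)
    X=x1-np.arange(nx)/s;Y=y1-np.arange(ny)/s
    P=np.stack(np.meshgrid(X,Y,indexing='ij')+[np.full((nx,ny),z)] if False else [*np.meshgrid(X,Y,indexing='ij'),np.full((nx,ny),z)],-1)
    uv=proj(d,P).reshape(nx,ny,2).astype(np.float32)
    return cv2.remap(d["image"],uv[...,0],uv[...,1],cv2.INTER_LINEAR)
E
python3 - <<'E'
from h import *
d=dict(np.load("w1.npz"))
x0,y0,x1,y1=.5,-.22,.7,0.02;s=2000
r=rectify(d,.048,x0,y0,x1,y1);
for z in (.06,):pass
im=r.astype(int);hsv=cv2.cvtColor(r,cv2.COLOR_RGB2HSV)
print(im[200,200],[im[i,j] for i,j in ((300,150),(300,350),(100,250))])
m=((hsv[...,2]>225)).astype(np.uint8);m=cv2.morphologyEx(m,cv2.MORPH_OPEN,np.ones((5,5)))
n,l,st,c=cv2.connectedComponentsWithStats(m);i=1+np.argmax(st[1:,4])
cs,_=cv2.findContours((l==i).astype(np.uint8),cv2.RETR_EXTERNAL,cv2.CHAIN_APPROX_NONE)
h=cv2.convexHull(max(cs,key=cv2.contourArea));rect=cv2.minAreaRect(h);print(rect,"center",x1-rect[0][1]/s,y1-rect[0][0]/s,"size mm",rect[1][0]/2,rect[1][1]/2)
v=r[:,:,::-1].copy();cv2.polylines(v,[np.int32(cv2.boxPoints(rect))],True,(0,0,255),1)
cv2.imwrite("pics/rect1.png",cv2.resize(v,None,fx=1.5,fy=1.5))
g=((im[...,1]>im[...,0]+50)&(im[...,1]>im[...,2]+30))
I=d["image"].astype(int);g=((I[...,1]>I[...,0]+50)&(I[...,1]>I[...,2]+30)).astype(np.uint8);n,l,st,c=cv2.connectedComponentsWithStats(g);i=1+np.argmax(st[1:,4]);print("green",c[i],st[i],onz(d,c[i],.070))
E
```

```text
[200 202 210] [array([246, 247, 249]), array([79, 80, 82]), array([246, 247, 249])]
((243.470703125, 202.50880432128906), (265.794921875, 243.5991668701172), 9.849015235900879) center 0.5987455978393554 -0.10173535156249999 size mm 132.8974609375 121.7995834350586
green [252.56462585 245.93650794] [241 235  24  23 441] [ 0.54826868 -0.13879227  0.07      ]
```

View pics/rect1.png

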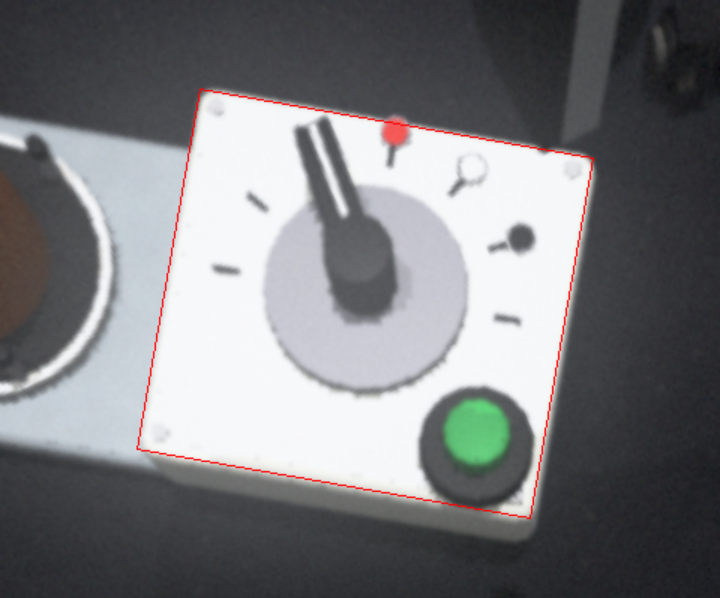

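The rectified top view at panel height puts the selector axis at about (0.601, -0.102) with the shaker yaw about -10°. The green button measures (0.548, -0.139), which matches the model. The pointer is at speed 2, between the red dot's tick and the speed 1 tick, so it needs three clicks clockwise. I'll close the fingers and move to the pointer's counter-clockwise side.

Call:
{"method": "jog_arm", "body": {
  "targets": [
    [0.02,0.01,-0.01,0,0,0.14,0],
    [0.04,0.02,-0.02,0,0,0.28,0],
    [0.06,0.03,-0.03,0,0,0.42,0],
    [0.08,0.04,-0.04,0,0,0.56,0],
    [0.1,0.046,-0.05,0,0,0.7,0],
    [0.119,0.046,-0.06,0,0,0.84,0],
    [0.119,0.046,-0.07,0,0,0.98,0],
    [0.119,0.046,-0.08,0,0,1.12,0]
  ],
  "squeeze": 20
}}

```text
time: 2.55
ee_pos: [0.6213, -0.0593, 0.1703]
tcp_rot: [3.141, -0.0, -1.562]
force: [-0.4, 0.6, 0.5]
opening: 0.0
```

Call:
{"method": "jog_arm", "body": {
  "targets": [
    [0,0,-0.01,0,0,0.14,0],
    [0,0,-0.03,0,0,0.28,0],
    [0,0,-0.05,0,0,0.344,0],
    [0,0,-0.06,0,0,0.344,0],
    [0,0,-0.06,0,0,0.344,0],
    [0,0,-0.06,0,0,0.344,0]
  ]
}}

```text
time: 3.15
ee_pos: [0.6215, -0.0585, 0.1121]
tcp_rot: [-3.141, -0.001, -1.224]
force: [0.4, 0.7, -0.1]
opening: 0.0003
```

```bash
python3 - <<'E'
from h import *
s=state();print(s["time"],s["ee_pos"],s["tcp_rot"],s["q"],s["opening"])
for n in ("wrist","side"):
    w=get_image(n)
    if n=="side":crop(w,240,180,400,300,5,"sd2.png")
    else: cv2.imwrite("pics/w2.png",w["image"][:,:,::-1])
E
```

```text
3.15 [ 0.62154194 -0.05853381  0.11213852] [-3.14073753e+00 -7.79855025e-04 -1.22367136e+00] [ 1.56376555e-01  4.56327323e-01  9.55705933e-02  6.45350029e-04
 -1.20905219e+00  1.90520652e-01] 0.00027493827564283296
```

View pics/w2.png

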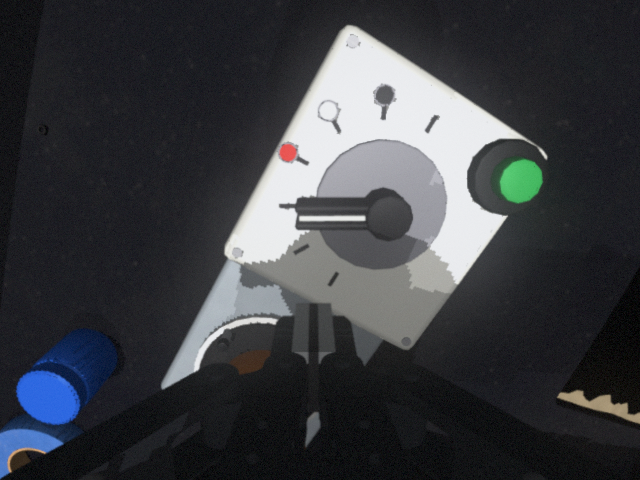

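View pics/sd2.png

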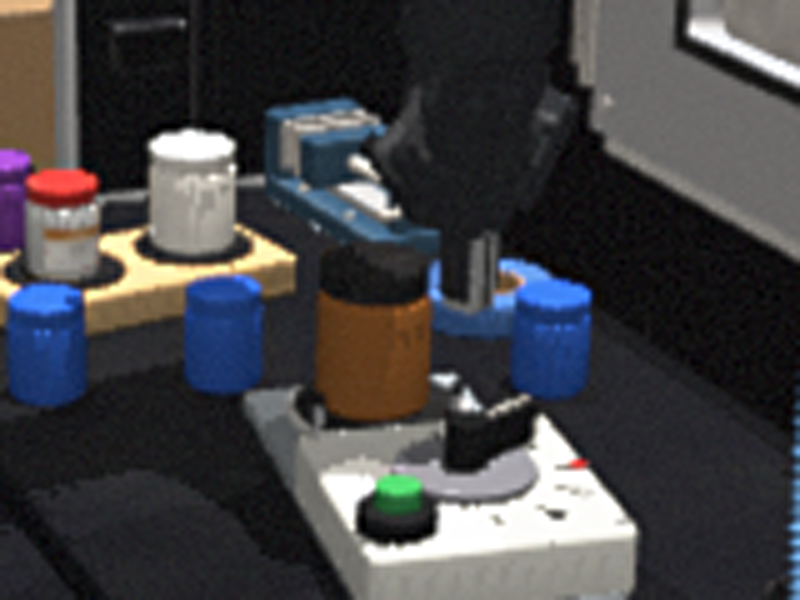

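The wrist view shows the pointer at (300,215), on the speed 2 tick. The shut fingertip is at (313,325) on its counter-clockwise side, clear of it. The ticks are 3 at the red dot (288,152), 4 at the white (328,111) and 5 at the black (384,95).

```bash
cat > plan.py <<'E'
import numpy as np
def pos(deg,r=.034,off=.017,A=(.601,-.102)):
    p=np.radians(deg);u=np.array([np.cos(p),np.sin(p)]);t=np.array([-u[1],u[0]]);return np.array(A)+r*u+off*t
if __name__=="__main__":
    print("off35",pos(20,off=.035))
    for d in range(20,-76,-6):print(d,np.round(pos(d),4),"yaw",round(np.radians(d-90),3))
E
python3 plan.py
```

```text
off35 [ 0.62097884 -0.05748207]
20 [ 0.6271 -0.0744] yaw -1.222
14 [ 0.6299 -0.0773] yaw -1.326
8 [ 0.6323 -0.0804] yaw -1.431
2 [ 0.6344 -0.0838] yaw -1.536
-4 [ 0.6361 -0.0874] yaw -1.641
-10 [ 0.6374 -0.0912] yaw -1.745
-16 [ 0.6384 -0.095 ] yaw -1.85
-22 [ 0.6389 -0.099 ] yaw -1.955
-28 [ 0.639 -0.103] yaw -2.059
-34 [ 0.6387 -0.1069] yaw -2.164
-40 [ 0.638  -0.1108] yaw -2.269
-46 [ 0.6368 -0.1146] yaw -2.374
-52 [ 0.6353 -0.1183] yaw -2.478
-58 [ 0.6334 -0.1218] yaw -2.583
-64 [ 0.6312 -0.1251] yaw -2.688
-70 [ 0.6286 -0.1281] yaw -2.793
```

Call:
{"method": "jog_arm", "body": {
  "targets": [
    [0,0,-0.02,0,0,0,0],
    [0,0,-0.04,0,0,0,0],
    [0,0,-0.05,0,0,0,0],
    [0,0,-0.05,0,0,0,0]
  ]
}}

```text
time: 3.65
ee_pos: [0.6205, -0.0579, 0.0604]
tcp_rot: [3.14, 0.001, -1.222]
force: [0.5, -0.2, 0.1]
opening: 0.0001
```

Call:
{"method": "jog_arm", "body": {
  "targets": [
    [0.003,-0.008,0,0,0,0,0],
    [0.006,-0.015,0,0,0,0,0],
    [0.0075,-0.018,0,0,0,-0.05,0],
    [0.009,-0.0195,0,0,0,-0.105,0],
    [0.0105,-0.021,0,0,0,-0.15,0],
    [0.0113,-0.0225,0,0,0,-0.21,0]
  ]
}}

```text
time: 4.25
ee_pos: [0.6336, -0.0806, 0.0626]
tcp_rot: [-3.139, 0.0, -1.434]
force: [1.2, 2.7, 1.0]
opening: 0.0002
```

```bash
python3 - <<'E'
from h import *
s=state();print(s["time"],s["ee_pos"],s["tcp_rot"],s["force"])
w=get_image("wrist");cv2.imwrite("pics/w3.png",w["image"][:,:,::-1])
E
```

```text
4.25 [ 0.63358484 -0.080604    0.06258722] [-3.13897720e+00  3.06359067e-04 -1.43424407e+00] [1.18379782 2.6737923  1.0075282 ]
```

View pics/w3.png

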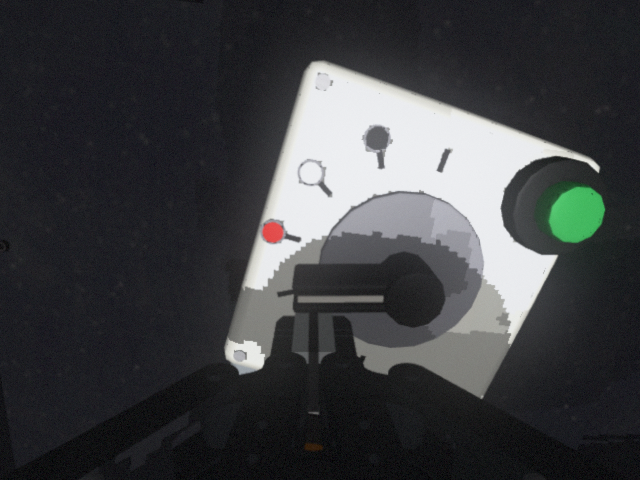

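The wrist view shows the fingertip at (313,325) against the pointer's near side, with a force of about 3 N. I'll carry on past the halfway point.

Call:
{"method": "jog_arm", "body": {
  "targets": [
    [0.001,-0.0017,0,0,0,-0.05,0],
    [0.002,-0.0034,0,0,0,-0.105,0],
    [0.0025,-0.0045,0,0,0,-0.14,0],
    [0.0025,-0.0045,0,0,0,-0.14,0]
  ]
}}

```text
time: 4.7
ee_pos: [0.6355, -0.0856, 0.062]
tcp_rot: [-3.14, -0.0, -1.572]
force: [0.2, -0.7, -0.3]
opening: 0.0002
```

```bash
python3 - <<'E'
from h import *
s=state();print(s["time"],s["ee_pos"],s["tcp_rot"],s["force"])
w=get_image("wrist");cv2.imwrite("pics/w4.png",w["image"][:,:,::-1])
E
```

```text
4.7 [ 0.63549356 -0.08558557  0.06201746] [-3.14035270e+00 -2.26101301e-04 -1.57171631e+00] [ 0.24251321 -0.66406992 -0.30393657]
```

View pics/w4.png

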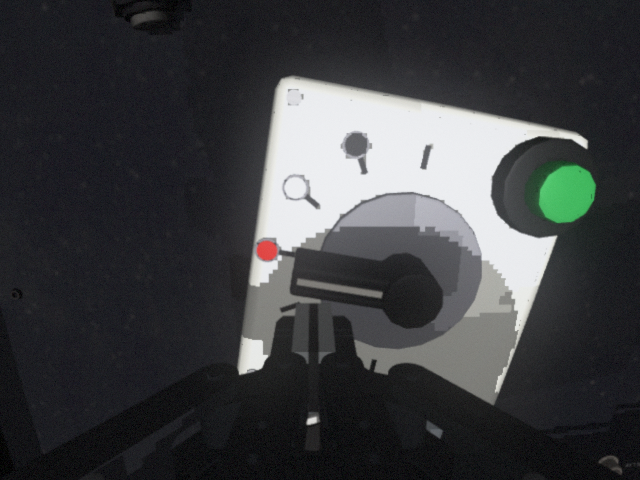

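It has snapped to speed 3: the pointer is in line with the red dot at (267,250). Next click.

Call:
{"method": "jog_arm", "body": {
  "targets": [
    [0.0015,-0.003,0,0,0,-0.08,0],
    [0.0025,-0.006,0,0,0,-0.175,0],
    [0.003,-0.008,0,0,0,-0.23,0],
    [0.0035,-0.01,0,0,0,-0.28,0],
    [0.004,-0.012,0,0,0,-0.335,0],
    [0.004,-0.014,0,0,0,-0.385,0],
    [0.004,-0.016,0,0,0,-0.44,0],
    [0.004,-0.018,0,0,0,-0.49,0]
  ]
}}

```text
time: 5.55
ee_pos: [0.6393, -0.103, 0.0617]
tcp_rot: [-3.141, 0.0, -2.062]
force: [0.2, 0.3, 0.4]
opening: -0.0002
```

Call:
{"method": "jog_arm", "body": {
  "targets": [
    [0,-0.001,0,0,0,-0.03,0],
    [0,-0.001,0,0,0,-0.03,0]
  ]
}}

```text
time: 5.75
ee_pos: [0.639, -0.1041, 0.0615]
tcp_rot: [-3.141, 0.0, -2.091]
force: [-0.1, 0.1, 0.9]
opening: 0.0
```

```bash
python3 - <<'E'
from h import *
s=state();print(s["time"],s["ee_pos"],s["tcp_rot"],s["force"])
w=get_image("wrist");cv2.imwrite("pics/w5.png",w["image"][:,:,::-1])
E
```

```text
5.75 [ 0.6390118  -0.10406637  0.06149798] [-3.14130853e+00  6.47688398e-05 -2.09127050e+00] [-0.10919432  0.05751697  0.87961553]
```

View pics/w5.png

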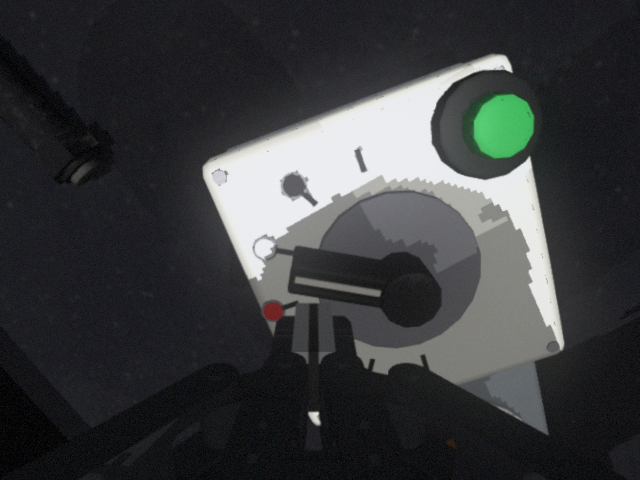

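The pointer is now at speed 4, in line with the white dot (264,248). One more click.

Call:
{"method": "jog_arm", "body": {
  "targets": [
    [-0.0005,-0.0035,0,0,0,-0.09,0],
    [-0.001,-0.0065,0,0,0,-0.175,0],
    [-0.0016,-0.0085,0,0,0,-0.23,0],
    [-0.0022,-0.0103,0,0,0,-0.28,0],
    [-0.003,-0.0122,0,0,0,-0.335,0],
    [-0.0037,-0.014,0,0,0,-0.385,0],
    [-0.0047,-0.0158,0,0,0,-0.44,0],
    [-0.0056,-0.0175,0,0,0,-0.49,0]
  ]
}}

```text
time: 6.6
ee_pos: [0.6336, -0.1213, 0.0614]
tcp_rot: [-3.141, 0.001, -2.582]
force: [-0.2, -0.4, 0.0]
opening: 0.0001
```

Call:
{"method": "jog_arm", "body": {
  "targets": [
    [-0.0005,-0.001,0,0,0,-0.03,0],
    [-0.0005,-0.001,0,0,0,-0.03,0]
  ]
}}

```text
time: 6.8
ee_pos: [0.6327, -0.1224, 0.0613]
tcp_rot: [3.142, -0.0, -2.611]
force: [0.2, -0.9, -0.5]
opening: -0.0002
```

```bash
python3 - <<'E'
from h import *
s=state();print(s["time"],s["ee_pos"],s["tcp_rot"],s["force"])
w=get_image("wrist");cv2.imwrite("pics/w6.png",w["image"][:,:,::-1])
E
```

```text
6.8 [ 0.6327328  -0.12241581  0.06131023] [ 3.14157272e+00 -1.00884744e-04 -2.61122540e+00] [ 0.23471077 -0.93530929 -0.48614797]
```

View pics/w6.png

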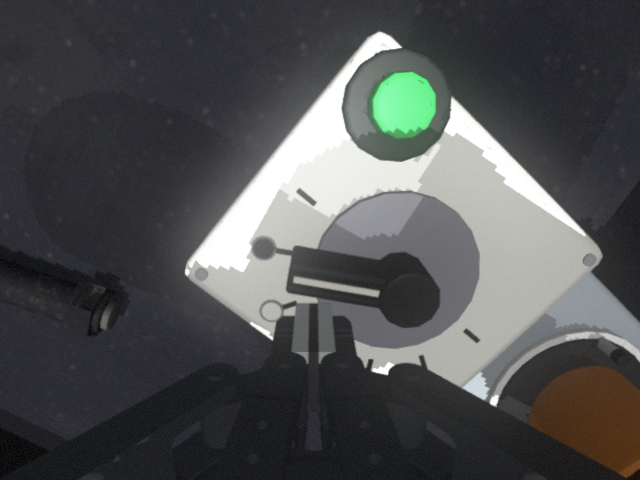

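The pointer is at speed 5, in line with the black dot (263,248). I'll back off, lift and look again.

Call:
{"method": "jog_arm", "body": {
  "targets": [
    [0.005,0.003,0,0,0,0,0],
    [0.01,0.006,0,0,0,0,0],
    [0.01,0.006,0.03,0,0,0,0],
    [0.01,0.006,0.07,0,0,0,0],
    [-0.03,-0.002,0.07,0,0,0,0],
    [-0.07,-0.014,0.07,0,0,0,0],
    [-0.085,-0.0165,0.07,0,0,0,0],
    [-0.085,-0.0165,0.07,0,0,0,0]
  ]
}}

```text
time: 7.65
ee_pos: [0.5466, -0.139, 0.1321]
tcp_rot: [-3.141, 0.001, -2.612]
force: [0.4, -0.3, 0.5]
opening: 0.0
```

```bash
python3 - <<'E'
from h import *
s=state();print(s["time"],s["ee_pos"],s["tcp_rot"],s["force"])
w=get_image("wrist");cv2.imwrite("pics/w7.png",w["image"][:,:,::-1])
I=w["image"].astype(int);g=((I[...,1]>I[...,0]+50)&(I[...,1]>I[...,2]+30)).astype(np.uint8);n,l,st,c=cv2.connectedComponentsWithStats(g);i=1+np.argmax(st[1:,4]);print("green",c[i],st[i],onz(w,c[i],.070))
d=get_image("side");crop(d,260,200,380,320,5,"sd7.png")
E
```

```text
7.65 [ 0.54658541 -0.13899496  0.13213233] [-3.14139554e+00  6.50670669e-04 -2.61184237e+00] [ 0.35934651 -0.31529897  0.46665166]
green [313.47252747 255.92307692] [303 252  22  10  91] [ 0.5415394  -0.14214379  0.07      ]
```

View pics/w7.png

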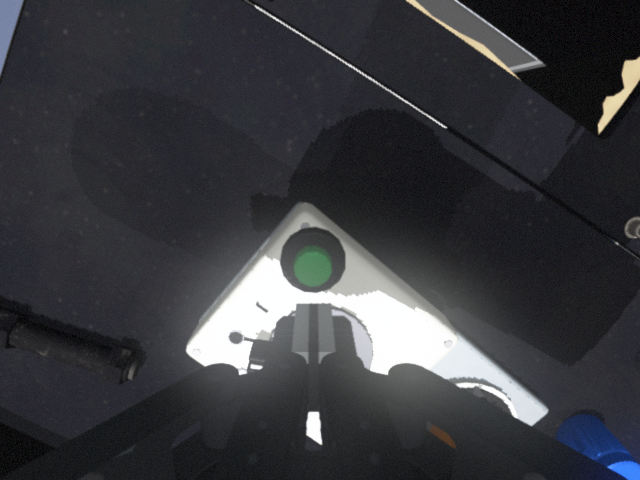

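View pics/sd7.png

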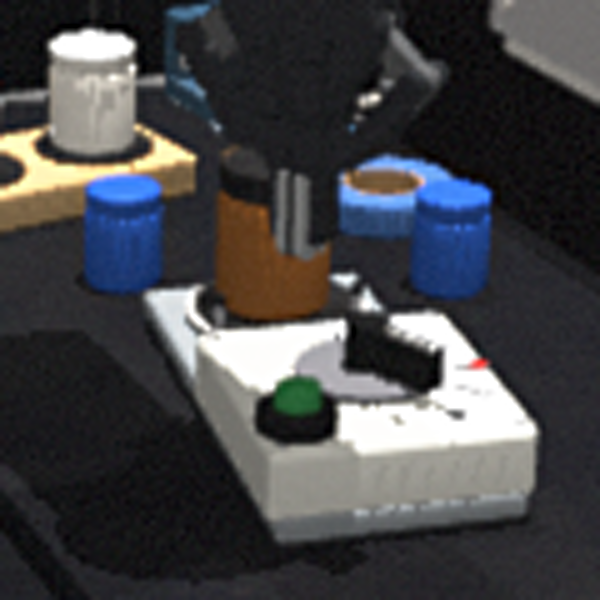

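The side view shows the pointer on the black dot (speed 5). The wrist view shows the button at (313,266) straight in line with the fingers. I'll press it now.

Call:
{"method": "jog_arm", "body": {
  "targets": [
    [0.0015,0,-0.03,0,0,0,0],
    [0.0015,0,-0.055,0,0,0,0],
    [0.0015,0,-0.06,0,0,0,0],
    [0.0015,0,-0.063,0,0,0,0],
    [0.0015,0,-0.065,0,0,0,0],
    [0.0015,0,-0.067,0,0,0,0],
    [0.0015,0,-0.067,0,0,0,0]
  ]
}}

```text
time: 8.45
ee_pos: [0.5502, -0.1388, 0.0653]
tcp_rot: [-3.14, 0.002, -2.612]
force: [-0.6, 0.4, 3.9]
opening: -0.0001
```

```bash
python3 - <<'E'
from h import *
s=state();print(s["time"],s["ee_pos"],s["force"])
d=get_image("side");crop(d,260,200,380,320,5,"sd8.png")
E
```

```text
8.45 [ 0.55021303 -0.13883414  0.06527289] [-0.63610931  0.40139304  3.88408208]
```

View pics/sd8.png

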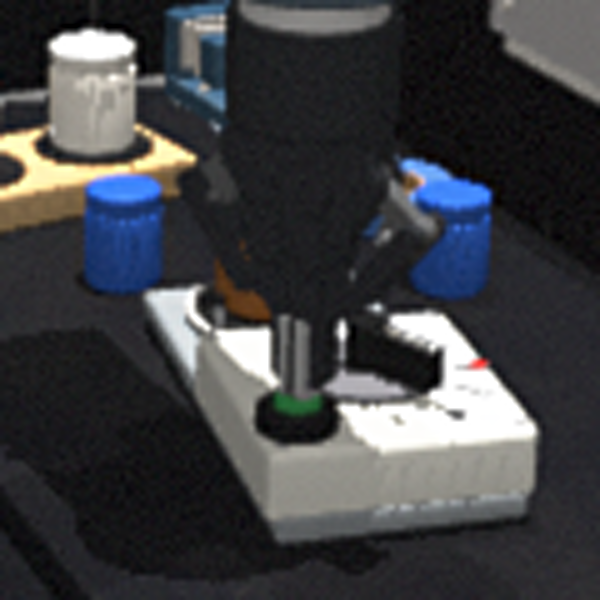

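The fingertip is on the button and the force is 3.9 N. I'll go a little deeper until it reaches the stop.

Call:
{"method": "jog_arm", "body": {
  "targets": [
    [0,0,-0.001,0,0,0,0],
    [0,0,-0.002,0,0,0,0],
    [0,0,-0.002,0,0,0,0]
  ]
}}

```text
time: 8.8
ee_pos: [0.5502, -0.1389, 0.064]
tcp_rot: [-3.14, 0.002, -2.611]
force: [-2.1, 2.5, 9.6]
opening: -0.0001
```

The force jumped to 9.6 N at z = 0.064, so the button is fully down. I'll release straight up and move clear.

Call:
{"method": "jog_arm", "body": {
  "targets": [
    [0,0,0.003,0,0,0,0],
    [0,0,0.02,0,0,0,0],
    [0,0,0.06,0,0,0,0],
    [0,0,0.1,0,0,0,0],
    [-0.03,0,0.14,0,0,0,0],
    [-0.07,0,0.16,0,0,0,0],
    [-0.07,0,0.16,0,0,0,0],
    [-0.07,0,0.16,0,0,0,0]
  ]
}}

```text
time: 9.6
ee_pos: [0.479, -0.1388, 0.223]
tcp_rot: [-3.141, 0.002, -2.612]
force: [0.5, 0.2, 0.5]
opening: 0.0
```

```bash
python3 - <<'E'
from h import *
s=state();print(s["time"],s["ee_pos"],s["force"])
w=get_image("wrist");cv2.imwrite("pics/w9.png",w["image"][:,:,::-1])
d=get_image("side");crop(d,260,200,380,320,5,"sd9.png")
a=get_image("scene");crop(a,180,200,420,400,3,"sc9.png")
E
```

```text
9.6 [ 0.47901962 -0.13883982  0.22295859] [0.46488197 0.20999652 0.49736852]
```

View pics/w9.png

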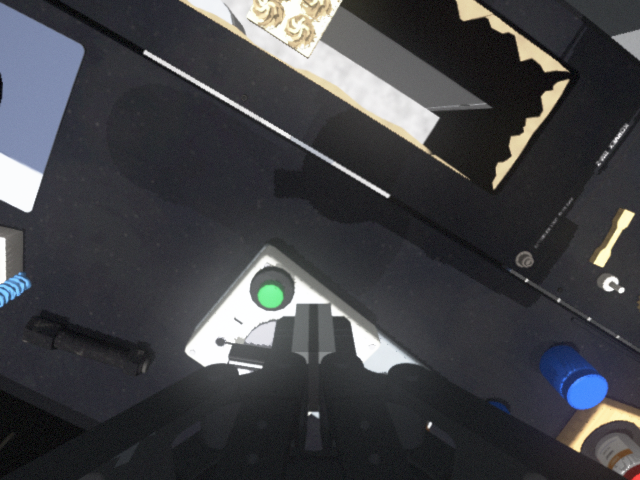

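View pics/sd9.png

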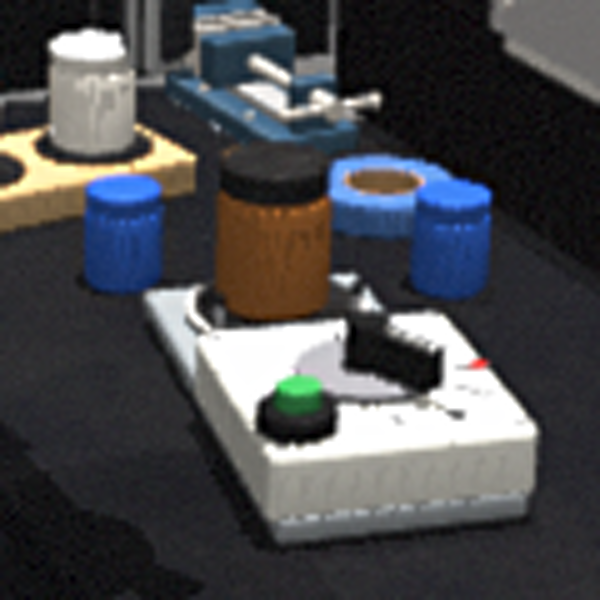

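View pics/sc9.png

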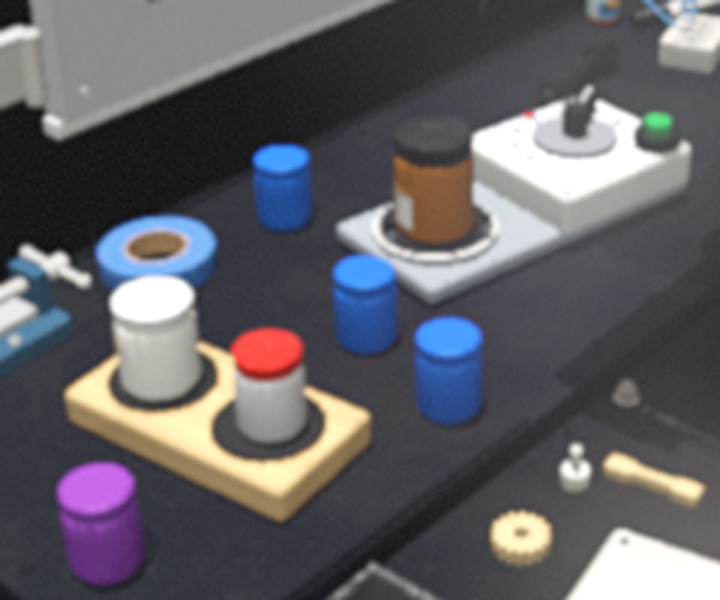

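The pointer is still at speed 5, the button is up again and all the jars are where they were. I'll hand it in.

```bash
python3 -c "
from bench import *
print(hand_in())"
```

```text
the job is handed in; nothing more can be done
None
```

The shaker is set to speed 5 for the black-lidded jar on its platform, and I pressed the start button once afterwards. The job was handed in at about 9.7 s.

- **Selector:** I pushed the pointer with the shut fingertips one click at a time from speed 2 to 5, checking a picture after each click.
- **Start button:** I pressed it until the force rose from about 4 N to 9.6 N at z = 0.064, which is the full 6 mm of travel, then released it.
- **Last checks:** The final pictures show the pointer on the black dot and the button up. The jars, including the look-alikes, are where they were, and the arm is clear and touching nothing.
- **Disagreement between measurements:** Heights from the scene and side cameras came out about 5 mm low, so I used the wrist view for positions. That view matched the known layout to within about 1 mm. No check failed.

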